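Hang the TV remote on the crowded remote rack

TASK

Take the black TV remote out of its slot in the basket and hang it on the free middle hook of the remote rack, between the two white remotes. Slide its sleeve down over the hook's tongue and press until it has clicked past the spring catch and sits fully home, hanging by itself; press gently (15 N is plenty), never ramming it against the rack. Do not disturb the two white remotes, the vase, the coaster or the tealight holder.

Things in the scene. Friction and masses are not known exactly. Their poses are not given: they have to be found in the camera images.
- remote_center (a point): Centre (90 mm up) of the black TV remote, loose, 0.09-0.16 kg, standing upright in the basket's slot. A bar 20 mm thick (its x), 46 wide (its y), 180 tall (its z, up). Buttons on its -x face; the sleeve on its back (+x). The plain bar from 35 to 90 mm above this point is the place to grip, across the 20 mm thickness.
- remote_sleeve (a point): Middle of the lower mouth of the sleeve on the remote's back: 14 mm behind (+x) and 20 mm below the remote's centre. The sleeve is 50 mm tall, open at both ends; opening 8 mm (x) by 24 mm (y). Its 2.5 mm outer wall carries a ridge 5 mm proud with sloping ends, so the remote reaches 25.5 mm behind its centre. Same axes as the remote.
- basket: Rattan-look plastic basket, fixed, 150 (x) by 200 (y) by 68 mm tall, floor 5 mm thick; origin under its centre on the console. The remote stands on the floor in a slot 28 (x) by 54 (y) mm centred at x -35, y 0 mm of the basket, walls up to 68 mm; its back faces the basket's +x. A carton 30 mm tall lies in the rear part.
- rack: Remote rack, fixed; origin on the console below the middle tongue, x away from the robot's side, y along the row, z up. Base 110 x 230 x 8 mm; hooks at y -56, 0, 56 mm, the middle one free; back plate at x 40-46 mm, top at 136 mm. A 12 mm rubber bumper bar runs along y at height 60 mm, its front at x -2.5 mm. Nothing of the rack stands above 170 mm.
- hook (a point): Foot of the middle hook's tongue (its shoulder) at NOMINAL height, 100 mm up; axes as the rack's. The real hook with its catch is set up to 16 mm lower or higher: not reported, to be felt. Tongue 16 (y) by 4 mm (x), 54 tall, top 10 mm only 10 by 3. Home: sleeve mouth on the real shoulder, remote upright in front (-x), centre 14 mm before and 20 mm above the shoulder, x axes parallel.
- catch (a joint): Spring catch behind the middle tongue: white nose 42 mm above the shoulder, pushed back (+x) by the ridge on the sleeve. 0 = out, 0.009 m = fully back; 1.5 N per mm. Passing it takes about 4 to 11 N of downward push, more than the remote's weight. On the ridge it reads over 0.0016; clicked home it is out again (under 0.0012), and the hard shoulder is met within 3 mm of the click.
- aircon_remote_center (a point): Centre (half-way up) of the larger white remote, 18 x 48 x 150 mm, hanging loose on an outer hook (left or right), centre 110 mm above the console, top at 185 mm. About 9 mm of gap to the black remote when that hangs centred.
- fan_remote_center (a point): Centre of the smaller white remote, 18 x 44 x 130 mm, hanging loose on the other outer hook, centre 107 mm above the console, top at 172 mm.
- vase: White ceramic bud vase, loose, 125 mm tall, 64 mm across, origin under its centre, standing far from the robot.
- coaster_center (a point): Centre of the grey aluminium coaster, loose, 96 mm across, 6 mm thick, between basket and rack, the tealight holder standing on it.
- tealight_holder: Glass tealight holder, loose cup 64 mm across, 55 mm tall, origin under its centre, on the coaster.
Mind the look-alikes: they are no part of the job. Leave any orange look-alike of the part that bears remote_center alone.

How it is judged (in metres and radians):
On the way, in this order (a step that is already met when the one before it is completed fails the run):
1. the remote is lifted out of its slot, clear of the basket (z of remote_center in the frame of basket above 0.165 m), for 0.1 s.
2. the sleeve rides on the tongue and pushes the catch back (value of joint catch above 0.0016 m and z of remote_center in the frame of rack below 0.179 m and horizontal distance between remote_center and hook below 0.022 m), for 0.02 s.
At the end, for the whole second after the job is handed in: The black remote hangs at rest, upright (within 7 deg), on the middle hook, centre 101-137.5 mm above the console, 9-20 mm in front of and within 6 mm sideways of the hook, catch sprung out (under 1.2 mm); both white remotes within 7 mm of their start (z of remote_center in the frame of rack between 0.101 and 0.1375 m and x of remote_center in the frame of rack between -0.02 and -0.009 m and y of remote_center in the frame of rack between -0.006 and 0.006 m and value of joint catch below 0.0012 m and angle between remote_center's own z axis and vertical below 0.12 rad and linear speed of remote below 0.02 m/s and distance of each of aircon_remote_center, fan_remote_center from where it was at the start of the episode below 0.007 m); the robot touches nothing.
It fails at once if the black remote presses on the rack with more than 24 N (contact force between remote and rack above 24 N).
It fails at once if a white remote is knocked more than 7 mm (distance of any of aircon_remote_center, fan_remote_center from where it was at the start of the episode above 0.007 m).
It fails at once if the vase, coaster or tealight holder is moved more than 15 mm (distance of any of vase, coaster_center, tealight_holder from where it was at the start of the episode above 0.015 m).
It also fails if it takes over 48 s, if anything falls off the work surface, if the arm or the gripper's body presses on something with over 40 N, if the wrist force passes 120 N, or if a joint passes its speed limit or range.

ROBOT

A 6-joint arm with a two-finger parallel gripper is mounted at the origin on the work surface. World frame = base frame: x ahead of the robot, y to its left, z up, the work surface at z = 0. Lengths are in mm, angles in rad, forces in N, time in s.
With the tool pointing down it reaches from about 275 to 750 mm from the base axis. Payload 10.2 kg.
Tool frame: the origin (TCP) lies at the very end of the fingers, on their centre line; the grasp point (between the pads) lies 19 mm behind it; z points along the fingers, y is the direction in which the jaws open and shut (so a half turn about z gives the same grasp; the last joint's range is limited). The gripper opens to 85 mm and grips with 20 to 120 N. Pads are 22 mm wide; open, the fingers measure 114 mm over their backs; the gripper's body (76 mm by 85 mm) begins 54 mm behind the grasp point. The pads swing forward as they close: fully open they stand 13 mm farther back than shut.
Start: joints at [1.031, 0.313, 1.498, -0, 1.331, -0.223], TCP at [163.565, 498.876, 231.294] pointing down, gripper open.
Joint ranges: [-2.94, 2.94], [-0.97, 2.17], [0.19, 2.56], [-1.23, 4.37], [0.02, 3.11], [-2.88, 2.88]. Speed limits (rad/s): [2.39, 2.39, 3.01, 3.14, 3.14, 3.14].

INTERFACE

Orientations are given as a unit quaternion [w, x, y, z].
In Python, from rig import * gives the robot as it stands. The module is installed in compiled form; this text tells all that it offers.
- The arm moves only by the shell command python3 -m crank 'ROWS' [FORCE]. ROWS is a JSON object of lists of equal length, an entry for each row: "dp": the shift along the world's x, y, z in cm, a list of three; "delta_rot": the turn, a rotation vector about the world's x, y, z in degrees, a list of three; "claw": the closure in counts, from 0 (fully open) to 255 (shut). A call has 1 to 10 rows; each row shifts and turns the commanded pose from where the row before left it; what a row does not reach is not made up. A row lasts 1/10 s, in which the tool goes at most 50 mm and 8.59 degrees, less where a joint would pass 70% of its speed; a pose out of reach is approached as far as the arm can. A call is refused whole if a number of a shift passes 5 or a number of a turn 8.59, either way. A call with a gripper value outside its range is refused whole. The fingers move at their own pace and stop on an object; FORCE is the grip in N (left out, the last holds). Time passes only in rows, so rows that do not move let the fingers close. It gives the time, the measured TCP pose, the force and the opening at its end, in the units of the state.
- sense(): the state, without advancing time (a new reading comes with each control period).
- capture(name): name is "side" or "top" or "wrist"; returns (picture, depth): 400x640x3 uint8, red, green, blue; 400x640 float32, mm along the optical axis (not along the pixel's ray), 0 where there is no reading.
- camera_model(name): a dict with "fx", "fy", "cx", "cy" (pixels), "cam_to_world" (4x4, takes a point from camera to world coordinates); the wrist camera has in their place "T_tool_cam" (4x4, takes a point from camera to tool coordinates, whose origin is the TCP and whose axes are the flange's). Camera axes: x right, y up, looking along -z (the intrinsics and any distortion apply to the point x, -y, -z); pixel columns grow to the right and rows downward; lengths in mm; the calibration is good to about 2 mm. A picture is of the moment at which its call begins: read the wrist's pose just before it. camera_model takes no time and is no camera call.
- finish_job(): hands the job in, once; it reports no verdict.
Trained networks look in the newest picture that a camera, given by its name, has taken for a name from the list of things; names that differ only in an ending like _2 or _b are one class to them, and where a whole thing is asked for, a point or a joint stands for the part that bears it (a point fixed in the world has none). Each returns a list of dicts, best first, with "p" (0 to 1); they miss things now and then, are a little off and sometimes report something else, mostly with a low value. They report only what shows in the picture. A call takes as long as a camera call. They do not tell look-alikes from the thing itself.
- boxes_of(camera, target): "centre" ([column, row] in pixels, amid what is visible of it).
- masks_of(camera, target): "region" (400x640 bool, what is visible of it) and "centre" ([column, row] in pixels, amid what is visible of it).
- pinpoint(camera, target): "centre" ([column, row] in pixels: a listed point, or the origin of a listed thing).
The state is a dict: "time_s": time; "joints": joint angles; "dq": joint speeds; "tau": joint torques, N m; "eef_pos": TCP position; "ee_rot": TCP orientation; "force": force on the tool from outside, world axes, zero at the start; "wrist_torque": the same for the moment, N m; "grip_width": opening from 0.0 (shut) to 1.0 (fully open).
Only numpy, scipy, OpenCV 4.12 (cv2) and the standard library are available. Lean on these libraries where they do the work, as an engineer would, in place of code of your own. Each camera call takes 0.05 s, during which the arm holds its last target.

## Working session

There is one attempt and no reset: what is moved stays moved. The work goes in short steps, Python scripts to look and compute and a shell command to move; the robot and the scene stay as the last step left them, time stands still between calls to the robot, and variables do not carry over. Pictures are saved under pics/ and viewed, and the job is handed in when it is done.

```bash
ls; mkdir -p pics
cat > h.py <<'E'
from rig import *
import numpy as np, cv2, json
from scipy.spatial.transform import Rotation as R
def snap(cam,fn=None):
    p,d=capture(cam)
    if fn: cv2.imwrite('pics/'+fn,p[:,:,::-1])
    np.savez('pics/last_'+cam+'.npz',p=p,d=d)
    return p,d
def unproj(cam,px,depth,M=None):
    m=camera_model(cam)
    x=(px[0]-m['cx'])/m['fx']*depth; y=-(px[1]-m['cy'])/m['fy']*depth
    T=np.array(m['cam_to_world']) if M is None else M
    return (T@np.array([x,y,-depth,1]))[:3]
def ray_z(cam,px,z):
    a=unproj(cam,px,0.0);b=unproj(cam,px,1000.)
    t=(z-a[2])/(b[2]-a[2]); return a+t*(b-a)
E
python3 - <<'E'
from h import *
np.set_printoptions(precision=1,suppress=True)
print(sense())
for c in ['side','top']:
    snap(c,c+'0.png'); print(camera_model(c))
E
```

```text
pics
{'time_s': 0.0, 'joints': array([ 1. ,  0.3,  1.5, -0. ,  1.3, -0.2]), 'dq': array([ 0., -0.,  0., -0.,  0.,  0.]), 'tau': array([ -0. , -41.2, -26. ,  -0. ,   0. ,  -0. ]), 'eef_pos': array([163.4, 498.6, 230.7]), 'ee_rot': array([-0. ,  0.2,  1. , -0. ]), 'force': array([ 0.1, -1.3, -0.6]), 'wrist_torque': array([0., 0., 0.]), 'grip_width': 1.0022848664551163}
{'fx': 450.29648390253277, 'fy': 450.29648390253277, 'cx': 319.59937450030753, 'cy': 197.60293130204147, 'cam_to_world': array([[   1. ,    0. ,   -0. ,  526.1],
       [  -0. ,    0.6,   -0.8, -894.9],
       [   0. ,    0.8,    0.6,  859.6],
       [   0. ,    0. ,    0. ,    1. ]])}
{'fx': 420.67223142611067, 'fy': 420.67223142611067, 'cx': 319.3471079667772, 'cy': 200.3161761281715, 'cam_to_world': array([[  -0. ,    1. ,   -0.1,  458.6],
       [  -1. ,   -0. ,    0. ,  -14.5],
       [  -0. ,    0.1,    1. , 1029.8],
       [   0. ,    0. ,    0. ,    1. ]])}
```

View pics/side0.png

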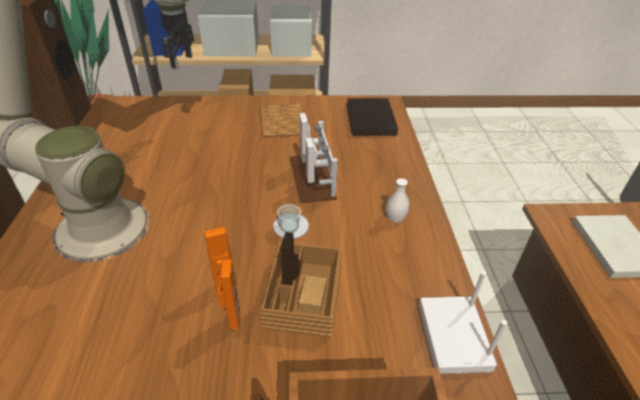

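View pics/top0.png

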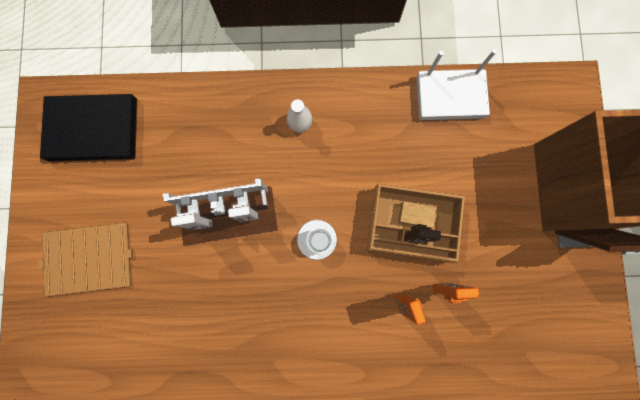

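The side view shows the basket around (302,290) with the black remote at (290,258), the rack at (318,165), the orange decoys at (222,280), and the tealight at (289,218). In the top view the remote's top is near (425,235) and the rack near (217,208). Next I'll run the networks and depth.

Run:
```python
from h import *
np.set_printoptions(precision=1,suppress=True)
zs={'remote_center':None,'remote_sleeve':None,'basket':0,'rack':0,'hook':100,'aircon_remote_center':110,'fan_remote_center':107,'vase':0,'coaster_center':3,'tealight_holder':6}
snap('top');snap('side')
for t,z in zs.items():
    rs={}
    for c in ['top','side']:
        r=pinpoint(c,t)
        rs[c]=r
        for q in r[:2]:
            print(t,c,round(q['p'],2),np.array(q['centre']), ray_z(c,q['centre'],z if z is not None else 95))
    if rs['top'] and rs['side']:
        A=[]
        for c in rs:
            a=unproj(c,rs[c][0]['centre'],0.);b=unproj(c,rs[c][0]['centre'],1000.);A.append((a,(b-a)/np.linalg.norm(b-a)))
        M=sum(np.eye(3)-np.outer(d,d) for a,d in A);v=sum((np.eye(3)-np.outer(d,d))@a for a,d in A)
        x=np.linalg.solve(M,v);print('   tri',x,[np.linalg.norm((np.eye(3)-np.outer(d,d))@(x-a)) for a,d in A])
print(sense()['time_s'])
```

```text
remote_center top 0.93 [418.2 235.2] [ 503.9 -235.2   95. ]
remote_center top 0.82 [448.5 290.4] [ 382.  -293.7   95. ]
remote_center side 0.8 [229.2 293.7] [ 381.8 -303.7   95. ]
remote_center side 0.72 [286.2 267.1] [ 499.6 -234.7   95. ]
   tri [ 440.2 -259.6   57.3] [np.float64(67.2317109774502), np.float64(67.23171097745022)]
remote_sleeve top 0.64 [450.7 295.7] [ 370.6 -297.6   95. ]
remote_sleeve top 0.62 [419.5 229.1] [ 517.3 -238.9   95. ]
remote_sleeve side 0.93 [293.8 273.9] [ 516.3 -254.5   95. ]
remote_sleeve side 0.81 [222.4 269.3] [ 360.1 -237.1   95. ]
   tri [ 446.3 -286.3  144. ] [np.float64(70.96062212490558), np.float64(70.96062212490564)]
basket top 0.76 [410.1 221.3] [ 543.  -239.9    0. ]
basket top 0.59 [296.5 121.4] [805.5  33.1   0. ]
basket side 0.33 [288.7 228. ] [501.8 -13.9   0. ]
   tri [ 517.4 -200.5  183.6] [np.float64(10.560500977991547), np.float64(10.560500977991454)]
rack top 0.88 [226.5 216.3] [568.9 210.6   0. ]
rack side 0.71 [310.2 176.2] [567.4 214.9   0. ]
   tri [567.8 209.6   4.2] [np.float64(0.640311735373337), np.float64(0.64031173537362
[... 592 characters left out ...]
), np.float64(2.564008068876561)]
vase top 0.9 [301.1 122.7] [801.8  21.5   0. ]
vase side 0.91 [395.3 216.5] [801.5  25.    0. ]
   tri [800.6  21.4   3.4] [np.float64(0.08804015089488926), np.float64(0.08804015089486535)]
coaster_center top 0.88 [316. 239.] [506.5  -7.8   3. ]
coaster_center top 0.6 [194.6 221.3] [558.6 287.9   3. ]
coaster_center side 0.86 [288.5 223. ] [501.2   2.6   3. ]
   tri [503.8  -8.   13.4] [np.float64(2.289426314247153), np.float64(2.2894263142471445)]
tealight_holder top 0.96 [317.5 243.1] [496.4 -11.1   6. ]
tealight_holder side 0.75 [287.7 226.5] [499.2 -14.2   6. ]
   tri [497.8 -11.    2.8] [np.float64(1.2919154138685571), np.float64(1.291915413868617)]
1.2
```

```bash
cat > an.py <<'E'
from h import *
np.set_printoptions(precision=1,suppress=True)
def cloud(cam,M=None):
    f=np.load('pics/last_'+cam+'.npz');d=f['d'];p=f['p']
    v,u=np.mgrid[0:400,0:640];m=camera_model(cam)
    ok=d>0
    X=np.stack([(u-m['cx'])/m['fx']*d,-(v-m['cy'])/m['fy']*d,-d,np.ones_like(d)],-1)
    T=np.array(m['cam_to_world']) if M is None else M
    return (X@T.T)[...,:3],p,ok
if __name__=='__main__':
    for cam in ['top','side']:
        P,p,ok=cloud(cam)
        def sel(x0,x1,y0,y1,z0,z1):
            m=ok&(P[...,0]>x0)&(P[...,0]<x1)&(P[...,1]>y0)&(P[...,1]<y1)&(P[...,2]>z0)&(P[...,2]<z1);return m
        m=sel(300,700,-350,350,-10,10);print(cam,'table z',np.median(P[m][:,2]))
        for nm,b in [('remote top',(450,560,-300,-180,150,230)),('basket rim',(430,680,-360,-120,60,78)),('plate top',(520,660,80,340,125,145)),('rack tops',(480,660,80,340,150,230)),('base',(480,660,60,360,5,14))]:
            m=sel(*b);Q=P[m]
            if len(Q)<5: print(nm,len(Q));continue
            r=cv2.minAreaRect(Q[:,:2].astype(np.float32))
            print(cam,nm,len(Q),'minrect',r,'zmed',np.median(Q[:,2]),Q[:,2].max(),'col',np.median(p[m],0))
E
python3 an.py
```

```text
top table z -0.05342002560041692
top remote top 280 minrect ((501.5987854003906, -236.0285186767578), (46.20478057861328, 20.89406394958496), 80.12910461425781) zmed 183.7219462439603 188.07734571085473 col [49. 39. 32.]
top basket rim 1261 minrect ((535.4039306640625, -241.1796112060547), (203.45494079589844, 156.1011962890625), 79.67425537109375) zmed 66.96466451835784 77.16312508247768 col [169. 122.  74.]
top plate top 634 minrect ((582.1932373046875, 208.64991760253906), (78.33306121826172, 212.4955596923828), 7.511571407318115) zmed 135.9203919353854 144.9891796287808 col [193.5 190.  188. ]
top rack tops 530 minrect ((573.3497924804688, 208.04580688476562), (60.53885269165039, 157.0538787841797), 7.60405158996582) zmed 171.5496176394533 187.49481332577102 col [238. 236. 233.]
top base 2195 minrect ((546.2382202148438, 211.1348114013672), (155.4205780029297, 245.03976440429688), 8.034603118896484) zmed 7.643490690079716 13.833023810187228 col [90. 56. 36.]
side table z 0.8547317583295353
side remote top 292 minrect ((502.7256774902344, -237.71835327148438), (46.86761474609375, 
[... 154 characters left out ...]
2.49269104003906), (207.91342163085938, 156.1382293701172), 80.05165100097656) zmed 66.93011420060083 77.76147777946619 col [147. 104.  60.]
side plate top 357 minrect ((583.2351684570312, 209.68209838867188), (78.20069122314453, 213.2283477783203), 7.671206474304199) zmed 136.04826783269607 144.9525095155161 col [174. 163. 156.]
side rack tops 268 minrect ((574.0725708007812, 206.28123474121094), (59.38182067871094, 161.39903259277344), 7.755228519439697) zmed 169.18461874734606 189.46575680546437 col [183. 172. 164.]
side base 1121 minrect ((563.3377685546875, 213.90065002441406), (258.7221374511719, 155.60546875), 89.19189453125) zmed 8.418983665397377 13.871061475890201 col [93. 61. 40.]
```

Run:
```python
from h import *
np.set_printoptions(precision=3,suppress=True)
m=camera_model('wrist');print(m)
s=sense();q=s['ee_rot'];Rm=R.from_quat(q[[1,2,3,0]]).as_matrix();print(Rm,np.degrees(np.arctan2(Rm[1,1],Rm[0,1])))
for f in [200,300,400]:
    pass
```

```text
{'fx': 353.78930272924924, 'fy': 353.78930272924924, 'cx': 315.32104372117493, 'cy': 205.3132369601672, 'T_tool_cam': array([[  -0.   ,    0.955,    0.296,   76.13 ],
       [   1.   ,    0.   ,    0.   ,    0.747],
       [   0.   ,    0.296,   -0.955, -142.188],
       [   0.   ,    0.   ,    0.   ,    1.   ]])}
[[-0.95   0.312 -0.   ]
 [ 0.312  0.95  -0.   ]
 [ 0.    -0.    -1.   ]] 71.8496122302812
```

```bash
python3 -m crank '{"dp":[[3,-3,1.5],[3,-3,1.5],[3,-3,1.5],[3,-3,1.5],[3,-3,1.5],[3,-3,1.5],[3,-3,1.5],[3,-3,1.5],[3,-3,0]],"delta_rot":[[0,0,-6.6],[0,0,-6.6],[0,0,-6.6],[0,0,-6.6],[0,0,-6.6],[0,0,-6.6],[0,0,-6.6],[0,0,-6.6],[0,0,-6.6]],"claw":[0,0,0,0,0,0,0,0,0]}' 30
```

```text
time_s: 2.1
eef_pos: [435.0, 227.5, 353.3]
ee_rot: [0.001, 0.628, 0.778, 0.002]
force: [1.5, 1.0, -0.2]
grip_width: 0.999
```

```bash
python3 -m crank '{"dp":[[4,0,0],[4,0,0],[4,0,0],[0,0,0],[0,0,0]],"delta_rot":[[0,0,-2.4],[0,0,-2.4],[0,0,0],[0,0,0],[0,0,0]],"claw":[0,0,0,0,0]}'
cat > wr.py <<'E'
from h import *
def wristT():
    s=sense();q=s['ee_rot'];T=np.eye(4);T[:3,:3]=R.from_quat(q[[1,2,3,0]]).as_matrix();T[:3,3]=s['eef_pos']
    return T@np.array(camera_model('wrist')['T_tool_cam']),s
E
python3 - <<'E'
from wr import *
np.set_printoptions(precision=1,suppress=True)
T,s=wristT();p,d=snap('wrist','w1.png');np.save('pics/T1.npy',T);print(s['eef_pos'],s['time_s'],(d>0).mean(),T)
E
```

```text
time_s: 2.6
eef_pos: [553.9, 228.8, 350.3]
ee_rot: [-0.001, 0.658, 0.753, -0.001]
force: [-0.9, -0.1, 0.2]
grip_width: 1.001
[553.9 228.8 350.3] 2.6 0.99585546875 [[  1.   -0.1  -0.  543.9]
 [  0.1   0.9   0.3 304.7]
 [ -0.   -0.3   1.  492.5]
 [  0.    0.    0.    1. ]]
```

View pics/w1.png

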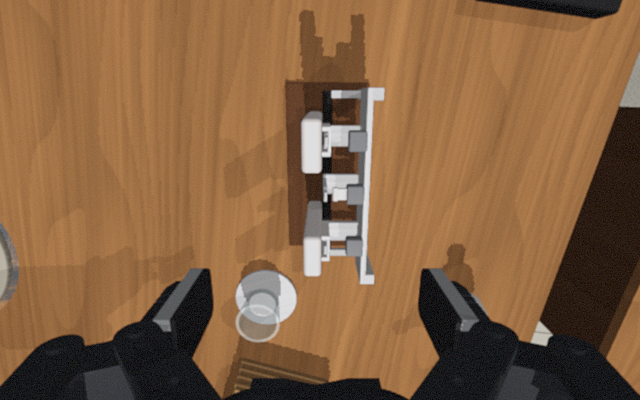

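The rack is clear: back plate at columns 362-382, white remotes at (312,140) and (313,240), and the free tongue near (328,187). Next I'll fit the geometry from depth.

Run:
```python
from an import *
T=np.load('pics/T1.npy')
P,p,ok=cloud('wrist',T)
cv2.imwrite('pics/w1c.png',cv2.resize(p[70:300,270:400,::-1],None,fx=4,fy=2.6*1,interpolation=cv2.INTER_CUBIC) if 0 else cv2.resize(p[70:300,270:420,::-1],None,fx=2.6,fy=2.6,interpolation=cv2.INTER_CUBIC))
cv2.imwrite('pics/w1z.png',cv2.resize(cv2.applyColorMap(np.clip(P[70:300,270:420,2]/200*255,0,255).astype(np.uint8),cv2.COLORMAP_JET),None,fx=2.6,fy=2.6,interpolation=cv2.INTER_NEAREST))
def sel(x0,x1,y0,y1,z0,z1):
    return ok&(P[...,0]>x0)&(P[...,0]<x1)&(P[...,1]>y0)&(P[...,1]<y1)&(P[...,2]>z0)&(P[...,2]<z1)
m=sel(480,700,100,320,-10,6);print('table',np.median(P[m][:,2]))
m=sel(480,660,80,340,130,142);Q=P[m];print('plate pts',len(Q))
# plate top: points with larger x
q=Q[:,:2];
# robust line on far side
vx=cv2.fitLine(q.astype(np.float32),cv2.DIST_HUBER,0,0.01,0.01).ravel();print(vx,np.degrees(np.arctan2(vx[1],vx[0])))
for b in [(520,570,225,300,180,192),(520,590,120,190,166,178),(520,640,180,230,150,172),(520,640,180,230,80,140)]:
    m=sel(*b);Q=P[m]
    if len(Q)>4: print(b,len(Q),cv2.minAreaRect(Q[:,:2].astype(np.float32)),np.percentile(Q[:,2],[5,50,95]))
print('hook',[(round(r['p'],2),r['centre'],ray_z_) for r in pinpoint('wrist','hook')[:2] for ray_z_ in [None]])
def rz(px,z):
    a=unproj('wrist',px,0.,T);b=unproj('wrist',px,1000.,T);t=(z-a[2])/(b[2]-a[2]);return a+t*(b-a)
for t,z in [('hook',100),('rack',0),('aircon_remote_center',110),('fan_remote_center',107)]:
    for r in pinpoint('wrist',t)[:2]: print(t,r['p'],r['centre'],rz(r['centre'],z))
```

```text
table -0.35514450016199817
plate pts 2096
[  0.1  -1.  605.7 226.6] -82.8297
(520, 570, 225, 300, 180, 192) 1084 ((545.0641479492188, 262.5176086425781), (17.454036712646484, 47.14673614501953), 7.894404411315918) [181.5 184.  185.5]
(520, 590, 120, 190, 166, 178) 697 ((560.35595703125, 152.20823669433594), (17.910202026367188, 42.79771423339844), 8.026922225952148) [167.9 170.8 172.1]
(520, 640, 180, 230, 80, 140) 1124 ((589.3541259765625, 202.69839477539062), (48.52614974975586, 50.762596130371094), 6.837915420532227) [ 91.1 122.7 137.6]
hook [(0.89, [327.1, 184.7], None)]
hook 0.89 [327.1, 184.7] [569.3 210.  100. ]
rack 0.64 [323.5, 165.9] [566.8 212.1   0. ]
aircon_remote_center 0.94 [312.0, 134.0] [544.8 265.2 110. ]
fan_remote_center 0.89 [313.4, 232.1] [561.1 153.1 107. ]
fan_remote_center 0.38 [311.5, 136.8] [544.6 261.9 107. ]
```

View pics/w1c.png

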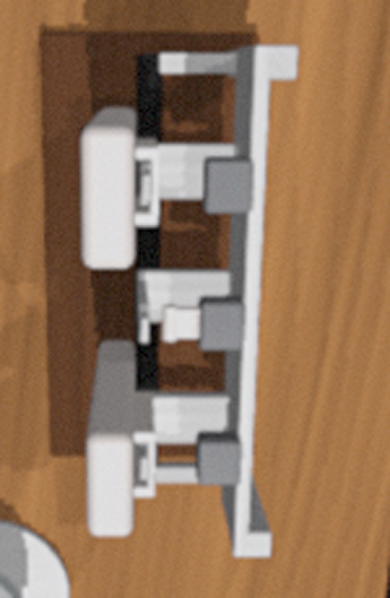

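View pics/w1z.png

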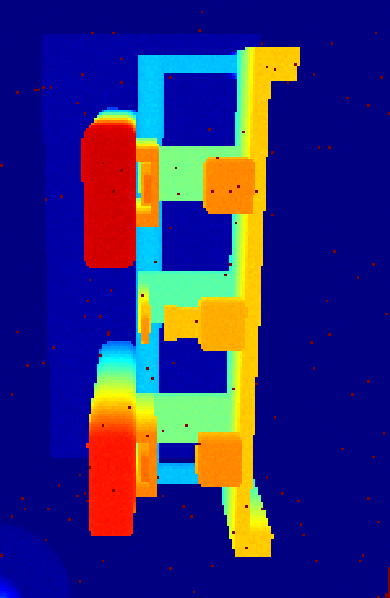

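Run:
```python
from an import *
T=np.load('pics/T1.npy')
P,p,ok=cloud('wrist',T)
th=np.radians(7.7);o=np.array([552.7,207.4])
ex=np.array([np.cos(th),np.sin(th)]);ey=np.array([-np.sin(th),np.cos(th)])
u=(P[...,:2]-o)@ex;v=(P[...,:2]-o)@ey;z=P[...,2]
def st(nm,u0,u1,v0,v1,z0,z1):
    m=ok&(u>u0)&(u<u1)&(v>v0)&(v<v1)&(z>z0)&(z<z1)
    if m.sum()<3: print(nm,m.sum());return
    print(nm,m.sum(),'u',np.percentile(u[m],[2,50,98]),'v',np.percentile(v[m],[2,50,98]),'z',np.percentile(z[m],[2,50,98]))
st('plate',48,75,-120,120,133,140)
st('tongue',0,25,-15,15,125,180)
st('tongue all',0,25,-15,15,95,180)
st('nose',20,40,-15,15,110,180)
st('arm',10,50,-15,25,75,105)
st('block',38,58,-15,15,110,180)
st('L arm',20,50,45,75,75,115)
st('R arm',20,50,-70,-25,75,115)
st('bumper',5,25,-110,110,50,70)
st('sleeve L',5,25,30,80,110,165);st('sleeve R',5,25,-80,-30,110,165)
m=ok&(z>4)&(z<13)&(abs(v)<150)&(u>-60)&(u<80)
print('base',np.percentile(u[m],[.5,1,2,99]),np.percentile(v[m],[1,99]))
# tongue pixels table
m=ok&(u>5)&(u<22)&(abs(v)<14)&(z>100)
for r,c in np.argwhere(m)[:80]: print((r,c),round(u[r,c],1),round(v[r,c],1),round(z[r,c],1),end=' | ')
# plate back-edge line fit
m=ok&(z>133)&(z<140)&(u>48)
q=np.stack([v[m],u[m]],1)
vs=np.arange(-100,100,5);e=[];e2=[]
for a in vs:
    k=(q[:,0]>a)&(q[:,0]<a+5)
    if k.sum()>4: e.append((a+2.5,q[k,1].max(),q[k,1].min()))
e=np.array(e);print('\nplate edge slopes',np.degrees(np.polyfit(e[:,0],e[:,1],1)[0]),np.polyfit(e[:,0],e[:,1],1)[1]);print(e.T)
```

```text
plate 1322 u [53.5 57.2 68.2] v [-103.6   16.1  103.4] z [133.7 135.5 137.2]
tongue 118 u [12.2 15.6 25. ] v [-6.9  1.4  7.3] z [126.7 137.2 147.1]
tongue all 152 u [11.6 14.4 25. ] v [-6.8  2.7  7.3] z [100.9 136.6 147.1]
nose 269 u [21.9 32.2 39.5] v [-8.7  0.6  8.9] z [132.2 137.4 142.4]
arm 418 u [13.3 29.5 49. ] v [-10.2   4.1  10.3] z [87.4 92.4 94.7]
block 446 u [38.3 49.1 57.7] v [-12.9   1.2  13.9] z [113.1 140.7 142.5]
L arm 385 u [20.5 30.5 48.1] v [45.3 57.3 65.9] z [ 97.9  99.6 101.1]
R arm 438 u [20.7 33.8 49.2] v [-66.4 -54.1 -45.5] z [ 93.4  99.4 101.1]
bumper 826 u [ 7.9 16.9 23.8] v [-91.2  22.4 101.4] z [59.6 64.4 66.8]
sleeve L 284 u [ 6.2 13.9 17.7] v [41.4 57.7 79. ] z [115.3 149.3 154.9]
sleeve R 380 u [ 5.1 12.6 17.9] v [-69.9 -43.5 -34.7] z [112.5 146.7 160.4]
base [-36.  -35.7 -35.1  62.1] [-111.8  113. ]
(np.int64(179), np.int64(324)) 13.1 7.3 101.4 | (np.int64(179), np.int64(325)) 14.3 7.2 100.9 | (np.int64(180), np.int64(323)) 12.0 6.9 104.5 | (np.int64(180), np.int64(324)) 13.1 7.0 105.1 | (np.int64(180), np.int64(325)) 14.2 6.9 104.7 | (np.int64(180), n
[... 3695 characters left out ...]
.5 -57.5 -52.5 -47.5 -42.5
  -37.5 -32.5 -27.5 -22.5 -17.5 -12.5  -7.5  -2.5   2.5   7.5  12.5  17.5
   22.5  27.5  32.5  37.5  42.5  47.5  52.5  57.5  62.5  67.5  72.5  77.5
   82.5  87.5  92.5  97.5]
 [ 69.7  68.1  59.   58.8  58.6  59.4  59.3  58.9  59.   58.5  59.5  59.3
   59.1  58.9  58.7  59.6  59.3  59.1  58.9  59.7  59.5  59.3  59.1  58.9
   59.6  59.4  59.   59.1  58.9  59.6  59.3  59.1  58.8  59.8  59.4  59.3
   59.2  59.8  69.2  69.7]
 [ 53.5  53.4  53.4  54.   53.8  53.6  55.6  55.5  55.3  55.1  48.2  53.6
   53.6  53.5  53.4  54.1  53.8  53.6  54.4  54.2  54.3  48.7  53.8  53.7
   53.7  53.5  53.8  53.7  53.5  55.2  55.2  55.9  53.9  48.2  53.6  54.1
   53.9  53.7  53.7  53.6]]
```

The wrist depth puts the rack origin at about (566.2, 209.2) with yaw 7.6°. The tongue tip is at z≈147, so the shoulder is near 93. Next I'll move over the basket.

```bash
python3 -m crank '{"dp":[[-0.5,-4.4,0],[-0.5,-4.4,0],[-0.5,-4.4,0],[-0.5,-4.4,0],[-0.5,-4.4,0],[-0.5,-4.4,0],[-0.5,-4.4,0],[-0.5,-4.4,0],[-0.5,-4.4,0],[-0.5,-4.4,0]],"delta_rot":[[0,0,-1.8],[0,0,-1.8],[0,0,-1.8],[0,0,-1.8],[0,0,-1.8],[0,0,-1.8],[0,0,-1.8],[0,0,-1.8],[0,0,-1.8],[0,0,-1.8]],"claw":[0,0,0,0,0,0,0,0,0,0]}'
python3 -m crank '{"dp":[[0,0,0],[0,0,0],[0,0,0]],"delta_rot":[[0,0,0],[0,0,0],[0,0,0]],"claw":[0,0,0]}'
python3 - <<'E'
from wr import *
np.set_printoptions(precision=1,suppress=True)
T,s=wristT();p,d=snap('wrist','w2.png');np.save('pics/T2.npy',T);print(s['eef_pos'],s['time_s'])
from an import cloud
P,p,ok=cloud('wrist',T)
Rm=R.from_quat(s['ee_rot'][[1,2,3,0]]).as_matrix();print('tooly ang',np.degrees(np.arctan2(Rm[1,1],Rm[0,1])),Rm[:,2])
for z0,z1,b in [(181,190,(450,560,-300,-180)),(150,190,(450,560,-300,-180)),(60,75,(430,680,-380,-120))]:
    m=ok&(P[...,0]>b[0])&(P[...,0]<b[1])&(P[...,1]>b[2])&(P[...,1]<b[3])&(P[...,2]>z0)&(P[...,2]<z1)
    print(m.sum(),cv2.minAreaRect(P[m][:,:2].astype(np.float32)),np.median(P[m][:,2]))
E
```

```text
time_s: 3.9
eef_pos: [502.8, -212.5, 351.9]
ee_rot: [0.0, 0.768, 0.64, 0.0]
force: [1.3, 0.1, 0.8]
grip_width: 1.0
time_s: 4.2
eef_pos: [503.6, -210.0, 351.7]
ee_rot: [0.0, 0.768, 0.641, 0.0]
force: [0.1, -1.0, -0.5]
grip_width: 0.999
[ 503.6 -210.   351.7] 4.2
tooly ang -10.27625243954732 [ 0. -0. -1.]
968 ((502.6746826171875, -234.54307556152344), (44.94091033935547, 19.342496871948242), 79.41047668457031) 184.22812209534828
1154 ((502.2270812988281, -234.14471435546875), (45.31148910522461, 20.679431915283203), 77.79957580566406) 184.0492202532729
4095 ((536.1632080078125, -239.14756774902344), (202.51284790039062, 155.65667724609375), 80.04956817626953) 67.08164886730395
```

View pics/w2.png

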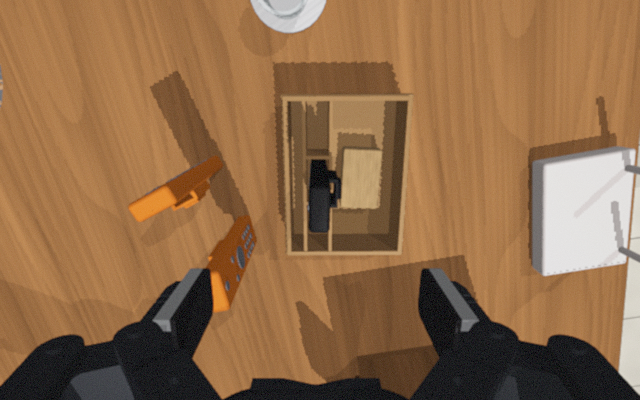

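```bash
python3 - <<'E'
from an import *
T=np.load('pics/T2.npy');P,p,ok=cloud('wrist',T)
D=(P[...,:2]-np.array([502.5,-235]));th=np.radians(-10.2)
u=D@[np.cos(th),np.sin(th)];v=D@[-np.sin(th),np.cos(th)]
for a,b in [(-130,-100),(-100,-80),(-80,-60),(-60,-40),(-40,-20),(20,40),(40,60)]:
    for c,d in [(-60,-20),(-20,20),(20,60)]:
        m=ok&(u>a)&(u<b)&(v>c)&(v<d);print((a,b,c,d),m.sum(),np.percentile(P[m][:,2],98) if m.sum() else None)
k=ok&(P[...,2]>181)&(P[...,2]<190)&(abs(u)<20)&(abs(v)<35)
print(np.percentile(u[k],[1,99]),np.percentile(v[k],[1,99]))
E
python3 -m crank '{"dp":[[0,-0.5,-2],[0,-0.5,-2],[0,-0.5,-2],[0,-0.5,-2],[-0.1,-0.5,-2],[0,0,-2],[0,0,0],[0,0,0]],"delta_rot":[[0,0,0],[0,0,0],[0,0,0],[0,0,0],[0,0,0],[0,0,0],[0,0,0],[0,0,0]],"claw":[120,120,120,120,120,120,120,120]}'
```

```text
(-130, -100, -60, -20) 549 1.5326529441804875
(-130, -100, -20, 20) 578 1.5989006163284771
(-130, -100, 20, 60) 628 1.6355726709486986
(-100, -80, -60, -20) 369 1.3080902759727675
(-100, -80, -20, 20) 382 1.6455169574363582
(-100, -80, 20, 60) 418 1.6367485151452685
(-80, -60, -60, -20) 359 1.3129544731079497
(-80, -60, -20, 20) 386 1.7110889066191541
(-80, -60, 20, 60) 5923 431.5144634080014
(-60, -40, -60, -20) 263 68.29542005776135
(-60, -40, -20, 20) 651 393.748151995124
(-60, -40, 20, 60) 7243 431.5875028326805
(-40, -20, -60, -20) 463 68.55388227316195
(-40, -20, -20, 20) 486 68.78526535801765
(-40, -20, 20, 60) 3261 437.20660033682736
(20, 40, -60, -20) 205 35.999260578110466
(20, 40, -20, 20) 825 393.7233907763993
(20, 40, 20, 60) 5668 436.7313163944669
(40, 60, -60, -20) 312 36.2993798926878
(40, 60, -20, 20) 446 36.404808221431246
(40, 60, 20, 60) 7494 430.3845743373209
[-9.6  9.2] [-21.1  22.6]
time_s: 5.05
eef_pos: [503.0, -235.4, 232.2]
ee_rot: [0.0, 0.768, 0.641, 0.0]
force: [-0.7, 0.2, 0.5]
grip_width: 0.529
```

```bash
python3 -m crank '{"dp":[[-0.05,0.1,-2],[0,0,-2],[0,0,-2],[0,0,-2],[0,0,-1.5],[0,0,0],[0,0,0]],"delta_rot":[[0,0,0],[0,0,0],[0,0,0],[0,0,0],[0,0,0],[0,0,0],[0,0,0]],"claw":[120,120,120,120,120,120,120]}'
python3 - <<'E'
from wr import *
p,d=snap('wrist','w3.png'); snap('side','s3.png')
E
```

```text
time_s: 5.75
eef_pos: [502.8, -235.3, 137.8]
ee_rot: [0.001, 0.768, 0.641, 0.0]
force: [-0.8, 0.0, 0.1]
grip_width: 0.531
```

View pics/w3.png

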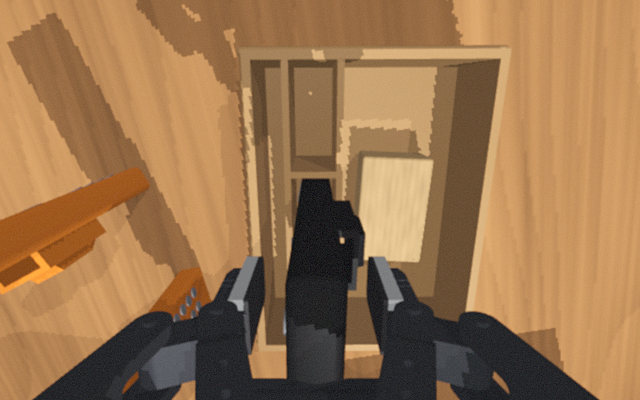

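View pics/s3.png

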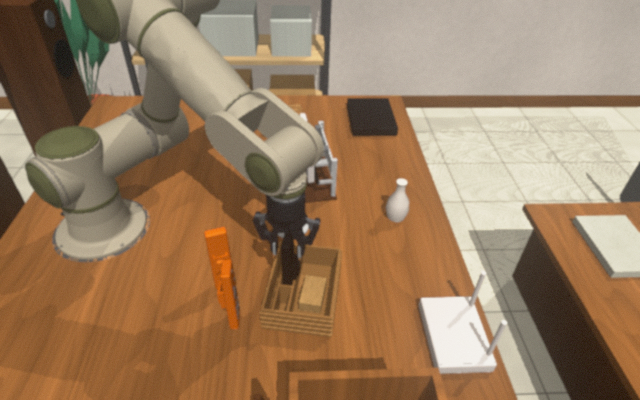

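The remote is centred between the pads, at columns 285–360, with the pads at 245 and 385. I'll close the gripper.

```bash
python3 -m crank '{"dp":[[0,0,0],[0,0,0],[0,0,0],[0,0,0],[0,0,0],[0,0,0],[0,0,0],[0,0,0]],"delta_rot":[[0,0,0],[0,0,0],[0,0,0],[0,0,0],[0,0,0],[0,0,0],[0,0,0],[0,0,0]],"claw":[255,255,255,255,255,255,255,255]}' 60
python3 -m crank '{"dp":[[0,0,0.5],[0,0,1],[0,0,2],[0,0,2],[0,0,2],[0,0,2],[0,0,1.5],[0,0,1],[0,0,0],[0,0,0]],"delta_rot":[[0,0,0],[0,0,0],[0,0,0],[0,0,0],[0,0,0],[0,0,0],[0,0,0],[0,0,0],[0,0,0],[0,0,0]],"claw":[255,255,255,255,255,255,255,255,255,255]}'
```

```text
time_s: 6.65
eef_pos: [502.4, -235.4, 137.2]
ee_rot: [0.001, 0.768, 0.64, 0.0]
force: [-0.1, 0.4, 5.7]
grip_width: 0.227
time_s: 7.65
eef_pos: [501.9, -235.0, 255.7]
ee_rot: [-0.0, 0.768, 0.64, -0.0]
force: [0.3, -1.0, -1.6]
grip_width: 0.224
```

```bash
python3 -m crank '{"dp":[[0,2,2],[0,4,2],[0.3,4,2],[0.3,4,2],[0.3,4,1],[0.3,4,0],[0.3,4,0],[0.3,4,0],[0.3,4,0],[0.3,4,0]],"delta_rot":[[0,0,1.6],[0,0,1.6],[0,0,1.6],[0,0,1.6],[0,0,1.6],[0,0,1.6],[0,0,1.6],[0,0,1.6],[0,0,1.6],[0,0,1.6]],"claw":[255,255,255,255,255,255,255,255,255,255]}'
python3 -m crank '{"dp":[[0.2,3,0],[0.2,2,0],[0.1,1.2,0],[0,0,0],[0,0,0],[0,0,0]],"delta_rot":[[0,0,1],[0,0,1],[0,0,0],[0,0,0],[0,0,0],[0,0,0]],"claw":[255,255,255,255,255,255]}'
python3 - <<'E'
from wr import *
np.set_printoptions(precision=1,suppress=True)
T,s=wristT();p,d=snap('wrist','w4.png');np.save('pics/T4.npy',T);np.save('pics/s4.npy',np.r_[s['eef_pos'],s['ee_rot']]);print(s['eef_pos'],s['time_s'],s['force'])
snap('side','s4.png');snap('top','t4.png')
E
```

```text
time_s: 8.65
eef_pos: [525.7, 146.6, 345.3]
ee_rot: [-0.001, 0.671, 0.741, -0.001]
force: [-0.3, 0.9, -2.2]
grip_width: 0.225
time_s: 9.25
eef_pos: [531.2, 205.8, 346.3]
ee_rot: [0.0, 0.659, 0.752, -0.0]
force: [0.7, 0.5, -2.4]
grip_width: 0.223
[531.2 205.8 346.3] 9.25 [ 0.7  0.5 -2.4]
```

View pics/w4.png

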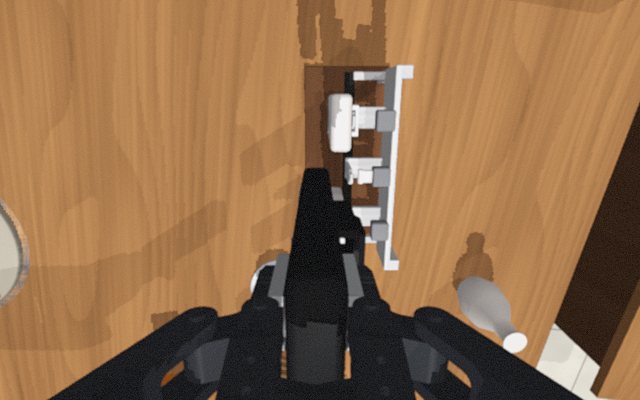

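View pics/s4.png

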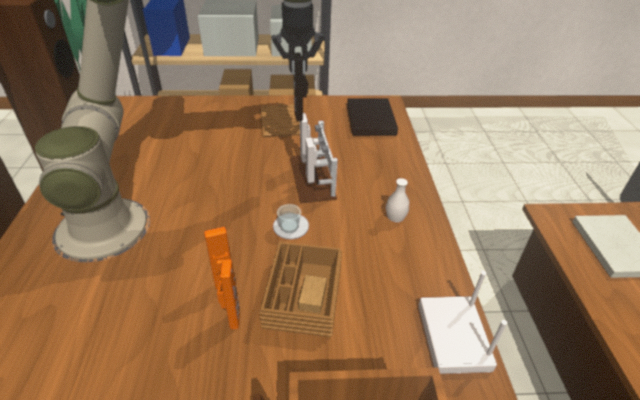

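Run:
```python
from an import *
T=np.load('pics/T4.npy');s=np.load('pics/s4.npy');P,p,ok=cloud('wrist',T)
Rm=R.from_quat(s[[4,5,6,3]]).as_matrix();th=np.arctan2(Rm[1,1],Rm[0,1]);print('yaw',np.degrees(th),Rm[:,2])
# remote frame at TCP
D=P[...,:2]-s[:2];u=D@[np.cos(th),np.sin(th)];v=D@[-np.sin(th),np.cos(th)];w=P[...,2]-s[2]
# visible remote +y side face: v ~ 23
m=ok&(abs(u)<14)&(v>15)&(v<32)&(w>-150)&(w<0)
for a in range(-150,0,15):
    k=m&(w>a)&(w<=a+15)
    if k.sum()>5: print(a,k.sum(),'u',np.percentile(u[k],[2,50,98]),'v',np.percentile(v[k],[5,50,95]))
# top face
k=ok&(abs(u)<16)&(abs(v)<32)&(w>10)&(w<70);print('top',k.sum(),np.percentile(w[k],[5,50,95]),np.percentile(u[k],[2,98]),np.percentile(v[k],[2,98]))
```

```text
yaw 7.560189072119238 [-0. -0. -1.]
-135 51 u [-8.9  0.3  9.4] v [21.4 23.3 23.6]
-120 104 u [-9.2  0.3  9.7] v [21.  23.4 23.6]
-105 132 u [-9.3 -0.1  9.3] v [21.3 23.3 23.6]
-90 158 u [-10.6  -0.4   9.5] v [19.6 23.3 23.7]
-75 199 u [-10.7   0.3  12.2] v [16.4 23.3 23.6]
-60 274 u [-9.1  1.9 13.6] v [16.2 23.3 23.7]
-45 344 u [-9.2  1.9 13.6] v [16.3 23.3 23.7]
-30 436 u [-9.3  1.7 13.5] v [16.3 23.2 23.7]
-15 501 u [-9.6  0.6 12.9] v [16.4 23.3 23.7]
top 12381 [18.3 46.7 65.9] [-15.1  15.1] [-12.6  23.7]
```

The remote hangs vertical and centred in the gripper. I'll re-measure the rack in this same view, relative to the tool.

Run:
```python
from an import *
T=np.load('pics/T4.npy');s=np.load('pics/s4.npy');P,p,ok=cloud('wrist',T)
Rm=R.from_quat(s[[4,5,6,3]]).as_matrix();th=np.arctan2(Rm[1,1],Rm[0,1])
D=P[...,:2]-s[:2];u=D@[np.cos(th),np.sin(th)];v=D@[-np.sin(th),np.cos(th)];z=P[...,2]
o=(np.array([566.2,209.2])-s[:2]);print('origin pred u,v',o@[np.cos(th),np.sin(th)],o@[-np.sin(th),np.cos(th)])
o=np.array([o@[np.cos(th),np.sin(th)],o@[-np.sin(th),np.cos(th)]])
u=u-o[0];v=v-o[1]
def st(nm,u0,u1,v0,v1,z0,z1):
    m=ok&(u>u0)&(u<u1)&(v>v0)&(v<v1)&(z>z0)&(z<z1)
    if m.sum()<3: print(nm,m.sum());return
    print(nm,m.sum(),'u',np.percentile(u[m],[2,50,98]),'v',np.percentile(v[m],[2,50,98]),'z',np.percentile(z[m],[2,50,98]))
st('plate',35,50,-85,85,133,140)
st('plate ends',35,62,-120,120,133,140)
st('tongue body',-4,5,-15,15,110,133)
st('tongue tip',-4,5,-15,15,140,155)
st('nose',7,20,-15,15,125,150)
st('block',25,45,-15,15,125,150)
st('white L top',-30,0,25,90,181,190)
m=ok&(z>133)&(z<140)&(u>35)&(u<48)
e=[]
for a in range(-60,100,5):
    k=m&(v>a)&(v<a+5)
    if k.sum()>4: e.append((a+2.5,u[k].max(),u[k].min()))
e=np.array(e);print(e.T, np.degrees(np.polyfit(e[:,0],e[:,1],1)[0]))
```

```text
origin pred u,v 35.14826563778568 -1.2513732125972779
plate 899 u [39.8 43.  45.9] v [-81.3   9.2  82.7] z [133.7 135.5 137.3]
plate ends 1392 u [39.9 43.5 54.5] v [-103.8   17.8  103.9] z [133.7 135.5 137.2]
tongue body 38 u [-2.1 -1.9  1.5] v [-7.3  5.4  7.2] z [110.5 121.6 132.5]
tongue tip 34 u [-1.3 -0.1  1.1] v [-5.2 -0.4  4.3] z [140.8 146.1 147.5]
nose 170 u [ 7.9 13.1 19.6] v [-7.3 -0.1  6.1] z [132.3 136.9 138.8]
block 452 u [25.2 35.7 44.7] v [-13.4   0.7  13.8] z [130.1 140.6 142.8]
white L top 1143 u [-22.  -13.9  -5.5] v [32.9 55.8 77.4] z [181.5 184.  185.6]
[[-57.5 -52.5 -47.5 -42.5 -37.5 -32.5 -27.5 -22.5 -17.5 -12.5  -7.5  -2.5
    2.5   7.5  12.5  17.5  22.5  27.5  32.5  37.5  42.5  47.5  52.5  57.5
   62.5  67.5  72.5  77.5  82.5  87.5  92.5  97.5]
 [ 45.5  45.8  45.9  45.6  45.3  46.1  45.5  45.4  46.2  45.8  45.3  46.2
   45.6  45.5  46.1  45.8  45.4  46.   45.6  45.7  45.9  45.7  45.4  46.1
   45.6  45.1  45.9  45.6  46.1  46.   47.8  47.7]
 [ 42.9  41.5  35.4  40.   39.9  40.   40.   40.   40.   40.4  40.9  39.9
   38.7  35.4  39.8  39.8  40.1  39.8  39.9  39.6  39.9  42.5  43.   42.4
   41.4  39.7  39.8  39.8  39.6  39.8  39.7  40. ]] 0.2914110651223944
```

```bash
python3 -m crank '{"dp":[[0.71,0.1,0],[0.7,0,0],[0.7,0,0],[0,0,0],[0,0,0],[0,0,0]],"delta_rot":[[0,0,0],[0,0,0],[0,0,0],[0,0,0],[0,0,0],[0,0,0]],"claw":[255,255,255,255,255,255]}'
python3 -m crank '{"dp":[[0,0,-1],[0,0,-1.5],[0,0,-1.5],[0,0,-1.5],[0,0,-1],[0,0,0],[0,0,0]],"delta_rot":[[0,0,0],[0,0,0],[0,0,0],[0,0,0],[0,0,0],[0,0,0],[0,0,0]],"claw":[255,255,255,255,255,255,255]}'
python3 - <<'E'
from wr import *
np.set_printoptions(precision=1,suppress=True)
T,s=wristT();p,d=snap('wrist','w5.png');np.save('pics/T5.npy',T);np.save('pics/s5.npy',np.r_[s['eef_pos'],s['ee_rot']]);print(s['eef_pos'],s['time_s'],s['force'])
o=np.array([566.2,209.2])-s['eef_pos'][:2];th=np.radians(7.6);print('tcp in rack',-o@[np.cos(th),np.sin(th)],-o@[-np.sin(th),np.cos(th)])
snap('side','s5.png')
E
```

```text
time_s: 10.0
eef_pos: [552.1, 207.9, 346.3]
ee_rot: [-0.0, 0.658, 0.753, -0.0]
force: [0.6, -0.2, -1.7]
grip_width: 0.226
time_s: 10.7
eef_pos: [552.2, 207.9, 281.7]
ee_rot: [0.0, 0.658, 0.753, 0.0]
force: [-0.1, -0.1, -0.6]
grip_width: 0.229
[552.2 207.9 281.7] 10.7 [-0.1 -0.1 -0.6]
tcp in rack -14.020874369697752 0.5779604948481404
```

View pics/w5.png

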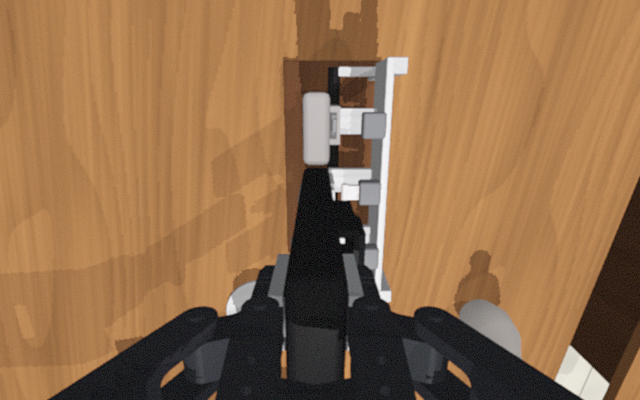

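```bash
python3 -m crank '{"dp":[[0,-0.1,0],[0,0,-1],[0,0,-1.5],[0,0,-1.5],[0,0,-1.5],[0,0,-0.9],[0,0,0],[0,0,0]],"delta_rot":[[0,0,0],[0,0,0],[0,0,0],[0,0,0],[0,0,0],[0,0,0],[0,0,0],[0,0,0]],"claw":[255,255,255,255,255,255,255,255]}'
python3 - <<'E'
from wr import *
np.set_printoptions(precision=1,suppress=True)
T,s=wristT();p,d=snap('wrist','w6.png');np.save('pics/T6.npy',T);np.save('pics/s6.npy',np.r_[s['eef_pos'],s['ee_rot']]);print(s['eef_pos'],s['time_s'],s['force'])
o=np.array([566.2,209.2])-s['eef_pos'][:2];th=np.radians(7.6);print('tcp in rack',-o@[np.cos(th),np.sin(th)],-o@[-np.sin(th),np.cos(th)])
snap('side','s6.png')
E
```

```text
time_s: 11.6
eef_pos: [552.4, 206.9, 217.7]
ee_rot: [0.0, 0.658, 0.753, 0.0]
force: [0.8, -0.6, -1.0]
grip_width: 0.23
[552.4 206.9 217.7] 11.6 [ 0.8 -0.6 -1. ]
tcp in rack -14.032489269721662 -0.4551559989832899
```

View pics/w6.png

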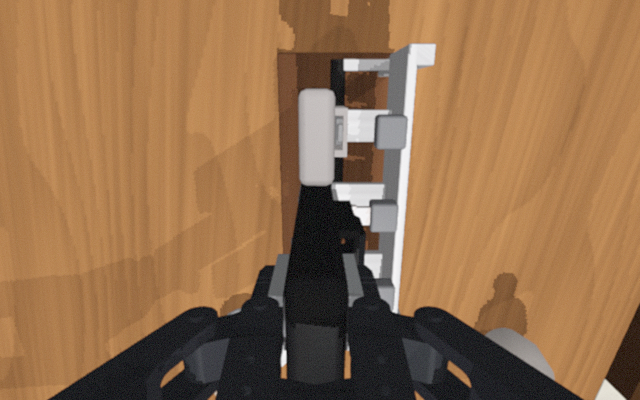

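Aligned: the gap to the left white remote is visible, and the sleeve mouth is about 8 mm above the tongue tip. From here I'll descend slowly and check force.

```bash
python3 -m crank '{"dp":[[0,0,-0.3],[0,0,-0.3],[0,0,-0.3],[0,0,-0.3],[0,0,0]],"delta_rot":[[0,0,0],[0,0,0],[0,0,0],[0,0,0],[0,0,0]],"claw":[255,255,255,255,255]}'
python3 -m crank '{"dp":[[0,0,-0.2],[0,0,-0.2],[0,0,-0.2],[0,0,0]],"delta_rot":[[0,0,0],[0,0,0],[0,0,0],[0,0,0]],"claw":[255,255,255,255]}'
```

```text
time_s: 12.2
eef_pos: [552.0, 206.8, 204.7]
ee_rot: [-0.0, 0.658, 0.753, -0.0]
force: [-1.1, 0.4, -1.8]
grip_width: 0.228
time_s: 12.6
eef_pos: [552.1, 206.8, 199.0]
ee_rot: [-0.0, 0.658, 0.753, -0.0]
force: [0.8, 0.8, -1.7]
grip_width: 0.228
```

```bash
python3 -m crank '{"dp":[[0,0,-0.2],[0,0,-0.2],[0,0,-0.2],[0,0,0]],"delta_rot":[[0,0,0],[0,0,0],[0,0,0],[0,0,0]],"claw":[255,255,255,255]}'
python3 -m crank '{"dp":[[0,0,-0.2],[0,0,-0.2],[0,0,-0.2],[0,0,0]],"delta_rot":[[0,0,0],[0,0,0],[0,0,0],[0,0,0]],"claw":[255,255,255,255]}'
python3 -m crank '{"dp":[[0,0,-0.2],[0,0,-0.2],[0,0,0]],"delta_rot":[[0,0,0],[0,0,0],[0,0,0]],"claw":[255,255,255]}'
python3 - <<'E'
from wr import *
snap('wrist','w7.png')
E
```

```text
time_s: 13.0
eef_pos: [551.9, 206.8, 193.0]
ee_rot: [-0.0, 0.658, 0.753, -0.0]
force: [-0.0, 0.9, -1.1]
grip_width: 0.227
time_s: 13.4
eef_pos: [551.6, 206.9, 187.2]
ee_rot: [-0.001, 0.658, 0.753, -0.001]
force: [-4.7, 0.2, 2.2]
grip_width: 0.23
time_s: 13.7
eef_pos: [551.3, 206.8, 182.5]
ee_rot: [-0.001, 0.658, 0.753, -0.001]
force: [-5.0, -1.4, -2.2]
grip_width: 0.225
```

View pics/w7.png

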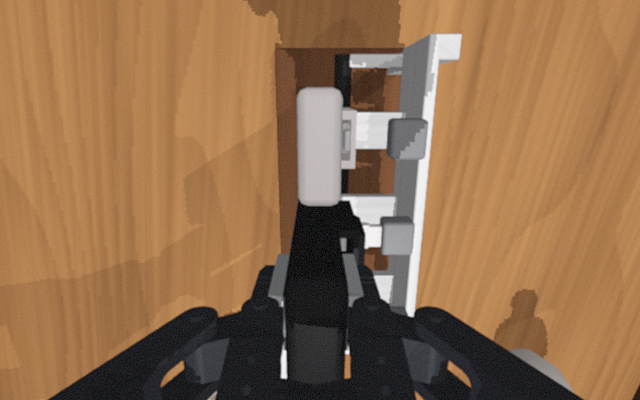

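The nose now pushes with about 5 N in -x, so the ridge is riding on the catch. I'll continue gently.

```bash
python3 -m crank '{"dp":[[0,0,-0.2],[0,0,-0.2],[0,0,-0.2],[0,0,0]],"delta_rot":[[0,0,0],[0,0,0],[0,0,0],[0,0,0]],"claw":[255,255,255,255]}'
python3 -m crank '{"dp":[[0,0,-0.2],[0,0,-0.2],[0,0,-0.2],[0,0,0]],"delta_rot":[[0,0,0],[0,0,0],[0,0,0],[0,0,0]],"claw":[255,255,255,255]}'
python3 -m crank '{"dp":[[0,0,-0.2],[0,0,-0.2],[0,0,0]],"delta_rot":[[0,0,0],[0,0,0],[0,0,0]],"claw":[255,255,255]}'
```

```text
time_s: 14.15
eef_pos: [551.7, 206.9, 176.8]
ee_rot: [-0.001, 0.658, 0.753, -0.001]
force: [-6.0, -0.2, -0.9]
grip_width: 0.227
time_s: 14.55
eef_pos: [551.7, 206.9, 170.9]
ee_rot: [-0.001, 0.658, 0.753, -0.001]
force: [-5.0, -0.9, -0.4]
grip_width: 0.226
time_s: 14.85
eef_pos: [551.7, 206.9, 166.8]
ee_rot: [-0.001, 0.658, 0.753, -0.001]
force: [-5.5, -0.5, -1.0]
grip_width: 0.228
```

```bash
python3 -m crank '{"dp":[[0,0,-0.2],[0,0,-0.2],[0,0,0]],"delta_rot":[[0,0,0],[0,0,0],[0,0,0]],"claw":[255,255,255]}'
python3 -m crank '{"dp":[[0,0,-0.15],[0,0,-0.15],[0,0,0]],"delta_rot":[[0,0,0],[0,0,0],[0,0,0]],"claw":[255,255,255]}'
```

```text
time_s: 15.15
eef_pos: [551.7, 206.9, 162.9]
ee_rot: [-0.001, 0.658, 0.753, -0.001]
force: [-6.6, -1.2, -0.0]
grip_width: 0.23
time_s: 15.45
eef_pos: [551.7, 206.9, 159.8]
ee_rot: [-0.001, 0.658, 0.753, -0.001]
force: [-5.8, -1.4, -1.2]
grip_width: 0.227
```

```bash
python3 -m crank '{"dp":[[0,0,-0.1],[0,0,0]],"delta_rot":[[0,0,0],[0,0,0]],"claw":[255,255]}'
```

```text
time_s: 15.65
eef_pos: [551.7, 206.9, 158.7]
ee_rot: [-0.001, 0.658, 0.753, -0.001]
force: [-3.9, -0.6, -2.0]
grip_width: 0.225
```

```bash
python3 -m crank '{"dp":[[0,0,-0.1],[0,0,0]],"delta_rot":[[0,0,0],[0,0,0]],"claw":[255,255]}'
```

```text
time_s: 15.85
eef_pos: [551.9, 206.8, 157.7]
ee_rot: [-0.0, 0.658, 0.753, -0.0]
force: [-4.1, 0.4, -3.6]
grip_width: 0.223
```

```bash
python3 -m crank '{"dp":[[0,0,-0.1],[0,0,0]],"delta_rot":[[0,0,0],[0,0,0]],"claw":[255,255]}'
```

```text
time_s: 16.05
eef_pos: [552.2, 206.8, 157.0]
ee_rot: [-0.0, 0.658, 0.753, -0.0]
force: [-2.4, -0.1, -5.4]
grip_width: 0.227
```

```bash
python3 -m crank '{"dp":[[0,0,-0.1],[0,0,0]],"delta_rot":[[0,0,0],[0,0,0]],"claw":[255,255]}'
```

```text
time_s: 16.25
eef_pos: [552.5, 206.9, 156.3]
ee_rot: [0.0, 0.658, 0.753, 0.0]
force: [-2.4, -0.0, -3.4]
grip_width: 0.227
```

```bash
python3 -m crank '{"dp":[[0,0,-0.1],[0,0,0]],"delta_rot":[[0,0,0],[0,0,0]],"claw":[255,255]}'
```

```text
time_s: 16.45
eef_pos: [552.8, 206.9, 155.7]
ee_rot: [0.001, 0.658, 0.753, 0.001]
force: [-0.5, 0.3, -1.2]
grip_width: 0.226
```

```bash
python3 -m crank '{"dp":[[0,0,-0.05],[0,0,0]],"delta_rot":[[0,0,0],[0,0,0]],"claw":[255,255]}'
```

```text
time_s: 16.65
eef_pos: [552.5, 206.9, 155.0]
ee_rot: [0.0, 0.658, 0.753, 0.0]
force: [0.3, 0.2, -0.9]
grip_width: 0.228
```

```bash
python3 -m crank '{"dp":[[0,0,-0.05],[0,0,0]],"delta_rot":[[0,0,0],[0,0,0]],"claw":[255,255]}'
```

```text
time_s: 16.85
eef_pos: [552.5, 206.9, 155.0]
ee_rot: [0.0, 0.658, 0.753, 0.001]
force: [-1.3, -0.4, 3.4]
grip_width: 0.225
```

```bash
python3 -m crank '{"dp":[[0,0,-0.05],[0,0,0]],"delta_rot":[[0,0,0],[0,0,0]],"claw":[255,255]}'
```

```text
time_s: 17.05
eef_pos: [552.5, 206.9, 154.9]
ee_rot: [0.001, 0.658, 0.753, 0.001]
force: [-1.7, -0.4, 8.8]
grip_width: 0.229
```

The hard shoulder was met at TCP z=155, as predicted, with Fx back near 0, so the remote is past the catch. I'll relieve the force and release.

```bash
python3 -m crank '{"dp":[[0,0,0.05],[0,0,0],[0,0,0],[0,0,0],[0,0,0]],"delta_rot":[[0,0,0],[0,0,0],[0,0,0],[0,0,0],[0,0,0]],"claw":[255,255,140,140,140]}'
python3 - <<'E'
from wr import *
snap('wrist','w8.png')
E
```

```text
time_s: 17.55
eef_pos: [552.0, 206.9, 153.9]
ee_rot: [-0.0, 0.658, 0.753, -0.0]
force: [-0.6, 0.8, 0.0]
grip_width: 0.449
```

View pics/w8.png

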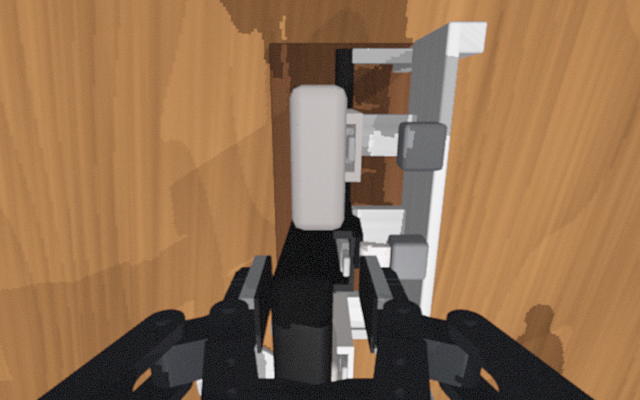

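The remote is free and leans slightly to -x within the sleeve play (columns 275–333). I'll open a little more and rise.

```bash
python3 -m crank '{"dp":[[0,0,0],[0,0,0],[0,0,0.5],[0,0,1],[0,0,1.5],[0,0,1.5],[0,0,2],[0,0,3],[0,0,3],[0,0,3]],"delta_rot":[[0,0,0],[0,0,0],[0,0,0],[0,0,0],[0,0,0],[0,0,0],[0,0,0],[0,0,0],[0,0,0],[0,0,0]],"claw":[90,90,90,90,90,90,90,90,90,90]}'
python3 -m crank '{"dp":[[0,0,3],[0,0,2],[0,0,0],[0,0,0],[0,0,0]],"delta_rot":[[0,0,0],[0,0,0],[0,0,0],[0,0,0],[0,0,0]],"claw":[90,90,90,90,90]}'
python3 - <<'E'
from wr import *
np.set_printoptions(precision=1,suppress=True)
T,s=wristT();p,d=snap('wrist','w9.png');snap('side','s9.png')
from an import cloud
P,p,ok=cloud('wrist',T);th=np.radians(7.6)
D=P[...,:2]-[566.2,209.2];u=D@[np.cos(th),np.sin(th)];v=D@[-np.sin(th),np.cos(th)];z=P[...,2]
def st(nm,u0,u1,v0,v1,z0,z1):
    m=ok&(u>u0)&(u<u1)&(v>v0)&(v<v1)&(z>z0)&(z<z1)
    print(nm,m.sum(), ['%.1f'%x for k in (u,v,z) for x in (np.percentile(k[m],[2,50,98]) if m.sum()>2 else [])])
st('black top',-45,5,-26,26,197,210)
st('black side lo',-35,-4,18,27,100,140)
st('black side mid',-35,-4,18,27,140,170)
st('black side hi',-35,-4,18,27,170,198)
st('L top',-30,0,28,90,181,190);st('R top',-30,0,-90,-28,166,178)
st('nose',5,20,-12,12,125,150)
E
```

```text
time_s: 18.6
eef_pos: [551.9, 206.9, 311.6]
ee_rot: [0.0, 0.658, 0.753, 0.0]
force: [1.0, -0.3, 0.2]
grip_width: 0.645
time_s: 19.1
eef_pos: [551.9, 206.8, 358.2]
ee_rot: [-0.001, 0.658, 0.753, -0.001]
force: [-0.3, -0.6, -0.2]
grip_width: 0.649
black top 1128 ['-28.4', '-18.8', '-9.2', '-20.4', '1.7', '22.3', '197.8', '201.1', '202.9']
black side lo 64 ['-24.0', '-14.5', '-5.7', '19.7', '22.8', '23.1', '106.3', '130.7', '139.6']
black side mid 87 ['-25.2', '-15.5', '-6.5', '19.1', '22.8', '23.1', '142.3', '157.5', '169.7']
black side hi 122 ['-27.3', '-17.2', '-8.1', '19.3', '22.9', '23.1', '170.5', '186.2', '197.8']
L top 1074 ['-21.6', '-13.6', '-5.0', '33.1', '56.5', '78.1', '181.4', '183.9', '185.6']
R top 700 ['-21.5', '-13.4', '-5.2', '-76.3', '-54.4', '-35.3', '167.0', '170.9', '172.4']
nose 216 ['5.5', '11.5', '19.8', '-7.8', '0.1', '8.6', '129.7', '136.6', '138.4']
```

View pics/w9.png

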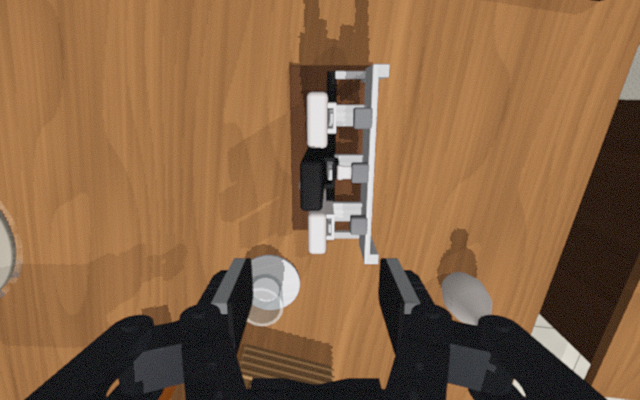

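View pics/s9.png

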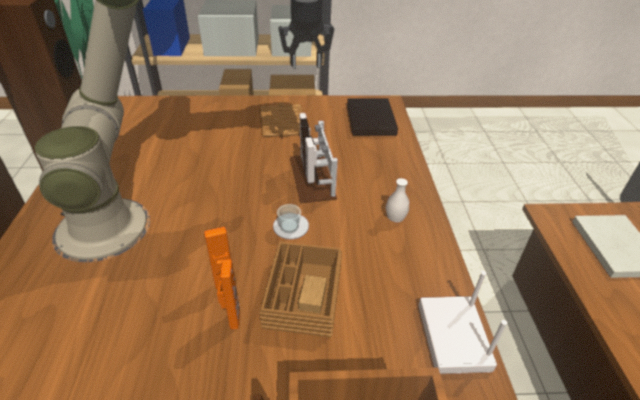

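Run:
```python
from wr import *
from an import cloud
th=np.radians(7.6)
T,s=wristT()
def f(P,ok):
    D=P[...,:2]-[566.2,209.2];u=D@[np.cos(th),np.sin(th)];v=D@[-np.sin(th),np.cos(th)];z=P[...,2]
    m=ok&(u>2)&(u<22)&(abs(v)<9)&(z>125)&(z<150)
    rows=np.unique(np.argwhere(m)[:,0])
    for r in rows:
        k=m[r];print(r,' '.join('%.1f/%.0f'%(a,b) for a,b in zip(u[r][k],z[r][k])))
P,p,ok=cloud('wrist',T);print('now');f(P,ok)
print(s['time_s'],s['force'])
cv2.imwrite('pics/w9c.png',cv2.resize(p[130:240,280:400,::-1],None,fx=5,fy=5,interpolation=cv2.INTER_CUBIC))
```

```text
now
162 6.8/128 7.9/128 8.9/130 9.9/130
163 5.5/133 6.6/132 7.7/132 8.9/130 10.0/129
164 5.6/133 6.7/131 7.8/130 8.7/133
165 3.0/143 4.1/142 5.6/133 6.7/132 7.8/131 8.9/130 9.8/132 10.9/132 12.0/132
166 3.1/142 4.1/142 5.6/132 6.7/131 7.7/132 8.5/137 9.5/137 10.5/138 11.5/139 12.6/138 14.1/131 15.2/131 16.2/132 17.1/133 18.3/132 19.3/133 20.3/133 21.4/133
167 2.0/143 3.1/142 4.1/143 5.6/133 6.8/131 7.9/130 8.5/138 9.6/137 10.5/138 11.7/137 12.6/138 13.7/137 14.7/137 15.9/136 16.9/136 17.9/137 18.9/137 20.0/137 20.9/138 22.0/138
168 2.1/142 3.1/143 4.1/143 5.7/132 6.8/132 7.8/131 8.5/138 9.5/138 10.5/138 11.7/137 12.7/137 13.7/137 14.7/138 15.7/138 16.9/136 17.9/137 18.9/138 20.0/137 21.0/137
169 2.1/142 3.0/144 4.1/144 5.7/131 6.7/132 7.6/136 8.5/137 9.6/138 10.7/136 11.8/136 12.7/137 13.9/136 14.8/137 16.0/136 17.0/136 18.0/137 18.9/138 20.0/138 21.0/138
170 2.0/143 3.1/143 4.1/143 5.7/133 6.8/132 7.7/134 8.6/137 9.6/137 10.6/138 11.6/138 12.7/138 13.8/137 14.8/137 15.8/138 16.9/138 17.9/138 19.0/137 19.8/139 21.2/136
171 2.0/144 3.1/144 4.1/143 5.7/132 6.8/132 7.7/134 8.6/138 9.6/1
[... 718 characters left out ...]
7.0/137 18.0/138 19.0/138 20.3/136 21.2/138
176 2.1/143 3.2/142 4.3/141 5.8/133 6.9/132 7.7/136 8.7/137 9.8/137 10.7/139 11.9/137 12.8/138 13.9/138 15.0/137 16.1/136 17.1/137 18.1/137 19.2/137 20.2/137 21.2/138
177 2.2/143 3.2/143 4.2/143 5.9/132 7.0/132 7.8/135 8.7/137 9.8/137 10.8/137 11.8/138 13.0/136 14.0/137 15.0/137 16.1/137 17.1/137 18.2/136 19.2/137 20.1/139 21.3/138
178 2.1/144 3.2/143 4.2/143 5.9/132 7.0/132 7.8/136 8.8/137 9.8/138 10.8/138 11.9/137 13.0/137 14.0/137 15.0/138 16.1/137 17.1/138 18.2/137 19.3/137 20.3/138 21.4/137
179 2.2/142 3.3/142 4.3/142 5.9/133 7.0/132 8.7/138 9.8/138 10.8/138 12.0/136
180 2.3/142 3.3/143 4.4/141
181 2.2/142 3.3/142 4.3/143
19.2 [ 0.2 -0.1 -0.7]
```

View pics/w9c.png

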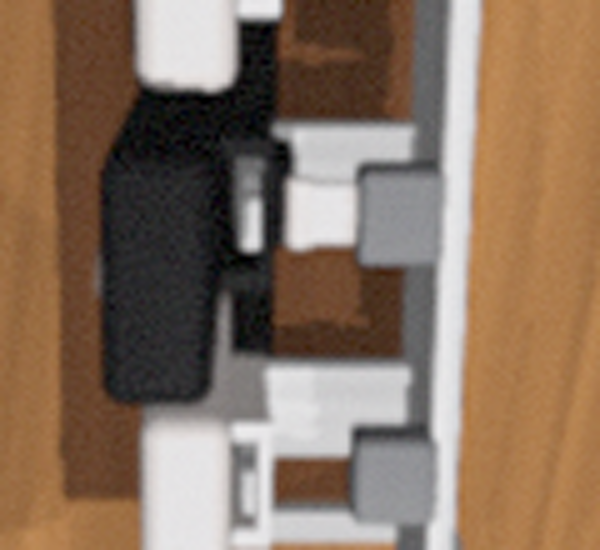

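The nose is back at its starting front (u≈8.2) above the ridge. The remote rests with its centre about 113 mm up and leans about 3°. I'll hand in.

```bash
python3 -c "
from rig import *
print(finish_job())"
```

```text
the job is handed in; nothing more can be done
None
```

I hung the black remote on the free middle hook, released it and handed the job in at about 19 s. No verdict comes back, so the figures below are my own last checks.

**Fitting:** The catch pushed back with about 5–6 N in -x as the ridge rode over it. That force then fell to about zero, and the hard shoulder came within a few millimetres of that. The highest upward force I read was about 9 N, and the shoulder sits roughly 7 mm below nominal.

**Black remote:** Its centre is about 113 mm up, 14 mm in front of the hook and within 1 mm sideways. It leans about 3° within the sleeve's play; the limit is about 7°. The catch nose is back at its starting position, above the ridge.

**White remotes:** The left one is within 1 mm of its start. The right one shows no visible shift, but I only measured its final position (it was partly hidden during the approach).

**Vase, coaster and tealight holder:** They look unmoved in the side picture. I did not re-measure them.

**Disagreements:** The trained networks sometimes picked the orange look-alikes and put the basket in the wrong place in the side view. I used depth measurements instead, and these agreed across the cameras to about 2–3 mm.

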